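# Light the ring under the red pot

## Robot

A 6-joint arm with a two-finger parallel gripper is mounted at the origin on the work surface. World frame = base frame: x ahead of the robot, y to its left, z up, the work surface at z = 0. Lengths are in m, angles in rad, forces in N, time in s.
With the tool pointing down it reaches from about 0.3 to 0.825 m from the base axis. Payload 5.4 kg.
Tool frame: the origin (TCP) lies midway between the tips of the shut fingers; the grasp point (between the pads) lies 19 mm behind it; z points along the fingers, y is the line along which they close (so a half turn about z gives the same grasp; the last joint's range is limited). The gripper opens to 92 mm and grips with 3 to 60 N. Pads are 20 mm wide; open, the fingers measure 128 mm over their backs; the gripper's body (75 mm by 189 mm) begins 69 mm behind the grasp point.
Start: joints at [-1.459, 0.158, 1.597, -0, 1.386, -0.21], TCP at [0.182, -0.545, 0.215] pointing down, gripper open.
Joint ranges: [-2.91, 2.91], [-0.94, 2.29], [0.18, 2.7], [-1.29, 4.43], [0.17, 2.64], [-3, 3]. Speed limits (rad/s): [2.57, 2.57, 3.14, 3.14, 3.14, 3.14].

## Interface

Orientations are given as [roll, pitch, yaw] about the fixed x, y, z axes, in that order (R = Rz(yaw) Ry(pitch) Rx(roll)).
In Python, from cell import env gives the robot as it stands.
- The arm moves only by the tool carry_out, never from a script. Its argument "steps" is a list of rows, each an object with "xyz": the shift along the tool's x, y, z in mm, a list of three; "angular": the turn, a rotation vector about the tool's x, y, z in degrees, a list of three; "grip": the finger opening in mm, from 0 to 91.9. A call has 1 to 20 rows; each row is the pose to reach, as a shift and turn from the pose commanded when the call began, along the tool's axes at that moment; what a row does not reach only later rows make up. A row lasts 1/12 s, in which the tool goes at most 41.7 mm and 7.16 degrees, less where a joint would pass 70% of its speed; a pose out of reach is approached as far as the arm can. A call with a gripper value outside its range is refused whole. The fingers move at their own pace and stop on an object; "grip_force" is the grip in N (left out, the last holds). Time passes only in rows, so rows that repeat a pose let the fingers close. It gives the time, the measured TCP pose, the force, the opening and the grip force at its end, in the units of the state.
- env.get_obs(): the state, without advancing time (a new reading comes with each control period).
- env.camera(name): name is "side" or "top"; returns the picture (384x512x3 uint8, blue, green, red); there is no depth.
- env.camera_info(name): a dict with "intrinsics" (3x3 intrinsics, pixels), "distortion" ([k1, k2, p1, p2, k3] as OpenCV has them; the pictures are not rectified), "extrinsics" (4x4, takes a point from camera to world coordinates). Camera axes: x right, y up, looking along -z (the intrinsics and any distortion apply to the point x, -y, -z); pixel columns grow to the right and rows downward; lengths in m; the calibration is good to about 2 mm. A picture is of the moment at which its call begins. camera_info takes no time and is no camera call.
- env.job_done(): hands the job in; it is judged then, once.
The state is a dict: "time": time; "joint_positions": joint angles; "dq": joint speeds; "joint_torque": joint torques, N m; "ee_pos": TCP position; "tcp_rot": TCP orientation; "force": force on the tool from outside, world axes, zero at the start; "torque": the same for the moment, N m; "grip_width": finger opening in m; "grasp_force": force on a finger pad.
Only numpy, scipy, OpenCV 4.12 (cv2) and the standard library are available. Lean on these libraries where they do the work, as an engineer would, in place of code of your own. Each camera call takes 0.05 s, during which the arm holds its last target. There are 200 camera calls.

## Task

Turn on the gas ring under the red pot: push the knob in front of that ring down against its spring, turn it anticlockwise about a quarter turn past its safety stop to full flame, and let go. Leave the other ring off and do not shift the red pot.

Things in the scene. Friction and masses are not known exactly. Their poses are not given: they have to be found in the camera images.
- left_grip (a point): On the left (+y) knob's axis, 119 mm above the table (up), where to grip; sinks with the knob, does not turn with it. x: level, to its own ring, centred 235 mm off; z up. Black grip bar 14 mm thick, 30 long; top 7 mm above this point, foot 29 below, on a skirt 56 mm across. Gate: top 27 mm below this point, 30 to 48 mm from the axis. Deck: 44 mm below.
- right_grip (a point): On the right (-y) knob's axis, 119 mm above the table (up), where to grip; sinks with the knob, does not turn with it. x: level, to its own ring, centred 235 mm off; z up. Black grip bar 14 mm thick, 30 long; top 7 mm above this point, foot 29 below, on a skirt 56 mm across. Gate: top 27 mm below this point, 30 to 48 mm from the axis. Deck: 44 mm below.
- left_knob (a joint): Turn of the left knob, rad, anticlockwise from above, end stop 1.7. Off: 0 to 0.15, grip bar along x of left_grip. While up, it is blocked at about 0.27: its red tab meets a steel gate on the deck. Pushed down 6 mm or more (travel 8 mm; spring 3 N, rising to 8 N) the tab passes under, and is clear beyond 0.95. Let go, it springs up and keeps its angle. Turning takes 0.05 N m.
- right_knob (a joint): Turn of the right knob, rad, anticlockwise from above, end stop 1.7. Off: 0 to 0.15, grip bar along x of right_grip. While up, it is blocked at about 0.27: its red tab meets a steel gate on the deck. Pushed down 6 mm or more (travel 8 mm; spring 3 N, rising to 8 N) the tab passes under, and is clear beyond 0.95. Let go, it springs up and keeps its angle. Turning takes 0.05 N m.
- red_pot_center (a point): Centre (half-way up) of the red pot, 156 mm across, 85 mm high, with a dark loop at each side, within 10 mm of the centre of one of the hob's two rings; a like pot of bare steel is on the other. The hob is a metal box 400 x 540 mm, 75 mm high; its two knobs are on the deck along the robot's side, 280 mm apart, each straight in front of its ring.
There are look-alikes about, which are no part of the job. Of the things shaped like the part that bears red_pot_center, the red one is meant.

How it is judged:
By the outcome, as a careful person would: the job done as asked, in the order asked, and still so for the second after the job is handed in, with the robot touching nothing.
It also fails if it takes over 35 s, if anything falls off the work surface, if the arm or the gripper's body presses on something with over 40 N, if the wrist force passes 120 N, or if a joint passes its speed limit or range.

## Working session

There is one attempt and no reset: what is moved stays moved. The work goes in short steps, Python scripts to look and compute and a tool call to move; the robot and the scene stay as the last step left them, time stands still between calls to the robot, and variables do not carry over. Pictures are saved under pics/ and viewed, at most 10 in all, crops included, and the job is handed in when it is done.

Besides the shell and the picture viewer there is one more tool, called after "Call:" by a JSON object that holds its "name" and its "arguments", one argument or row to a line. carry_out: Moves the arm, as the interface text tells. Its arguments: {"type":"object","properties":{"steps":{"type":"array","items":{"type":"object","properties":{"xyz":{"type":"array","items":{"type":"number"}},"angular":{"type":"array","items":{"type":"number"}},"grip":{"type":"number"}}}},"grip_force":{"type":"number"}},"required":["steps"]}

```bash
mkdir -p pics; python3 - <<'E'
from cell import env
import cv2,numpy as np
for n in("top","side"):
    cv2.imwrite(f"pics/{n}0.png",env.camera(n)); i=env.camera_info(n); print(n,np.round(i["intrinsics"],1).tolist(),i["distortion"],np.round(i["extrinsics"],3).tolist())
o=env.get_obs();print(o["time"],o["ee_pos"],o["tcp_rot"],o["force"],o["grip_width"])
E
```

```text
top [[360.9, 0.0, 254.4], [0.0, 360.9, 188.9], [0.0, 0.0, 1.0]] [-0.03835835  0.          0.          0.          0.        ] [[-0.013, 0.987, -0.158, 0.406], [-1.0, -0.014, -0.006, -0.087], [-0.008, 0.158, 0.987, 1.05], [0.0, 0.0, 0.0, 1.0]]
side [[363.4, 0.0, 256.1], [0.0, 363.4, 188.4], [0.0, 0.0, 1.0]] [-0.10858842  0.          0.          0.          0.        ] [[-0.912, 0.26, -0.318, 0.248], [-0.41, -0.552, 0.726, 0.611], [0.013, 0.793, 0.61, 0.687], [0.0, 0.0, 0.0, 1.0]]
0.1 [ 0.18177589 -0.5449003   0.21370304] [-3.13989963e+00 -3.55319412e-04  3.21811243e-01] [-0.56019234 -0.95477099  0.82309319] 0.09186744878458247
```

View pics/top0.png

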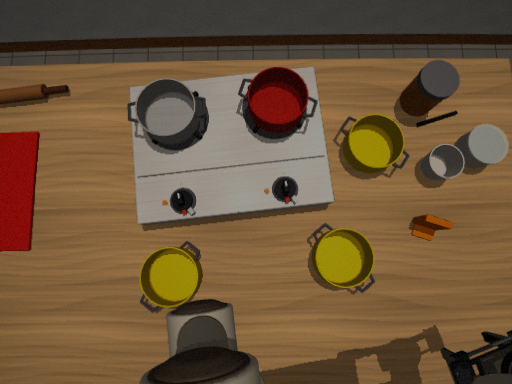

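View pics/side0.png

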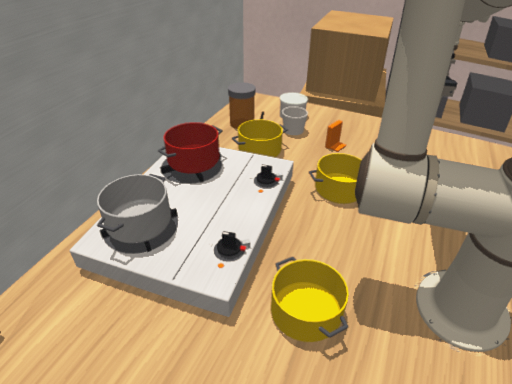

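The red pot is at top (277,98), on the hob's image-right ring, which is the -y side. The steel pot is at (168,112) and the yellow pots at (172,277), (343,258) and (375,143) are look-alikes. So the right knob at top (286,188) is meant, not the left at (183,200). I'll measure it and confirm with an enlarged crop.

```bash
cat > h.py <<'E'
import cv2,numpy as np
from cell import env
def ray(n,uv,z):
    i=env.camera_info(n);E=np.array(i["extrinsics"])
    p=cv2.undistortPoints(np.array(uv,float).reshape(-1,1,2),np.array(i["intrinsics"]),np.array(i["distortion"])).reshape(-1,2)
    d=np.c_[p[:,0],-p[:,1],-np.ones(len(p))]@E[:3,:3].T;c=E[:3,3]
    return c+d*((z-c[2])/d[:,2])[:,None]
def dark(im,x0,x1,y0,y1,t=70):
    m=(im.max(2)<t).astype(np.uint8);k=np.zeros_like(m);k[y0:y1,x0:x1]=m[y0:y1,x0:x1]
    n,l,s,c=cv2.connectedComponentsWithStats(k);j=1+np.argmax(s[1:,4])
    cs,_=cv2.findContours((l==j).astype(np.uint8),cv2.RETR_EXTERNAL,cv2.CHAIN_APPROX_NONE)
    return s[j],c[j],cv2.fitEllipse(cv2.convexHull(cs[0]))
E
python3 - <<'E'
from h import *
t=cv2.imread("pics/top0.png");s=cv2.imread("pics/side0.png")
P={}
for n,im,b in(("top",t,dict(R=(265,308,170,208),L=(163,205,182,220))),("side",s,dict(R=(248,285,160,192),L=(208,248,225,262)))):
    for k,v in b.items():
        st,c,e=dark(im,*v);q=ray(n,[e[0]],.088)[0];P[n,k]=q;print(n,k,st,np.round(c,1),np.round(e,1),np.round(q,4))
for n in("top","side"):
    d=P[n,"L"]-P[n,"R"];print(n,np.linalg.norm(d),"ring dir yaw deg",np.degrees(np.arctan2(-d[0],d[1])))
m=cv2.inRange(cv2.cvtColor(t,cv2.COLOR_BGR2HSV),(0,150,60),(8,255,255))|cv2.inRange(cv2.cvtColor(t,cv2.COLOR_BGR2HSV),(172,150,60),(180,255,255))
m[:,:230]=0;m[150:]=0;cs=max(cv2.findContours(m,0,1)[0],key=cv2.contourArea);
e=cv2.fitEllipse(cs);print("pot",e,ray("top",[e[0]],.14))
a=np.hstack([cv2.resize(t[165:215,260:310],(400,400),interpolation=2),cv2.resize(s[150:200,240:290],(400,400),interpolation=2)])
cv2.imwrite("pics/crop0.png",a)
print("hob corners",np.round(ray("top",[(137,221),(331,203),(315,69),(131,84)],.075),3))
E
```

```text
Traceback (most recent call last):
ValueError: setting an array element with a sequence. The requested array has an inhomogeneous shape after 1 dimensions. The detected shape was (3,) + inhomogeneous part.
```

```bash
cat > m.py <<'E'
from h import *
t=cv2.imread("pics/top0.png");s=cv2.imread("pics/side0.png")
P={}
for n,im,b in(("top",t,dict(R=(265,308,170,208),L=(163,205,182,220))),("side",s,dict(R=(248,285,160,192),L=(208,248,225,262)))):
    for k,v in b.items():
        st,c,e=dark(im,*v);q=ray(n,[e[0]],.088)[0];P[n,k]=q;print(n,k,st,np.round(c,1),np.round(e[0],1),np.round(e[1],1),np.round(q,4))
for n in("top","side"):
    d=P[n,"L"]-P[n,"R"];print(n,np.linalg.norm(d),"ring dir yaw deg",np.degrees(np.arctan2(-d[0],d[1])))
h=cv2.cvtColor(t,cv2.COLOR_BGR2HSV)
m=cv2.inRange(h,(0,150,60),(8,255,255))|cv2.inRange(h,(172,150,60),(180,255,255))
m[:,:230]=0;m[150:]=0;cs=max(cv2.findContours(m,0,1)[0],key=cv2.contourArea)
e=cv2.fitEllipse(cs);print("pot",e,ray("top",[e[0]],.14))
a=np.hstack([cv2.resize(t[165:215,260:310],(400,400),interpolation=2),cv2.resize(s[150:200,240:290],(400,400),interpolation=2)])
cv2.imwrite("pics/crop0.png",a)
print("hob corners",np.round(ray("top",[(137,221),(331,203),(315,69),(131,84)],.075),3))
E
python3 m.py
```

```text
top R [272 177  26  25 468] [284.1 188.5] [284.5 188.9] [24.7 25.5] [ 0.5586 -0.1623  0.088 ]
top L [170 188  26  26 465] [182.6 200.1] [182.6 200.6] [24.6 25.8] [0.5308 0.1126 0.088 ]
side R [256 166  21  21 292] [265.9 177.4] [266.1 176.7] [20.3 22.1] [ 0.5575 -0.1636  0.088 ]
side L [217 233  27  26 480] [229.  246.6] [229.5 246.1] [25.6 27.3] [0.5279 0.1168 0.088 ]
top 0.2762296914877513 ring dir yaw deg 5.777971797201397
side 0.2819689987094886 ring dir yaw deg 6.0268510921071305
pot ((277.47027587890625, 95.30772399902344), (56.82276916503906, 59.598968505859375), 99.0573501586914) [[ 0.80353582 -0.14631995  0.14      ]]
hob corners [[ 0.478  0.239  0.075]
 [ 0.52  -0.289  0.075]
 [ 0.911 -0.261  0.075]
 [ 0.875  0.273  0.075]]
```

View pics/crop0.png

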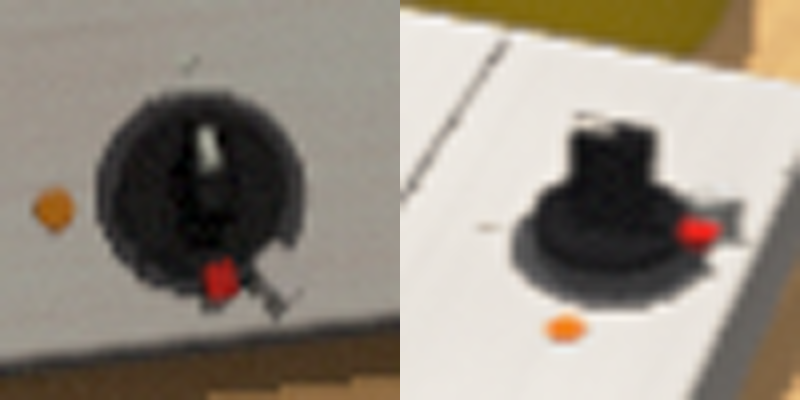

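The crop shows the right knob with its bar along the ring axis. The red tab is at about (287,200) and the gate is next to it on the anticlockwise side. Both views agree within 2 mm on an axis at (0.558, -0.163) and yaw about 5.5°. The knob spacing measures 276–282 mm against the given 280. I'll move above it.

Call:
{"name": "carry_out", "arguments": {
  "steps": [
    {"xyz": [30,-15,0],"angular": [0,0,1],"grip": 40},
    {"xyz": [66,-34,0],"angular": [0,0,2],"grip": 40},
    {"xyz": [102,-52,0],"angular": [0,0,3],"grip": 40},
    {"xyz": [138,-70,0],"angular": [0,0,4],"grip": 40},
    {"xyz": [174,-89,0],"angular": [0,0,5],"grip": 40},
    {"xyz": [210,-107,0],"angular": [0,0,6],"grip": 40},
    {"xyz": [246,-125,0],"angular": [0,0,7],"grip": 40},
    {"xyz": [282,-144,0],"angular": [0,0,8],"grip": 40},
    {"xyz": [318,-162,0],"angular": [0,0,9],"grip": 40},
    {"xyz": [354,-181,0],"angular": [0,0,10],"grip": 40},
    {"xyz": [390,-199,0],"angular": [0,0,11],"grip": 40},
    {"xyz": [426,-217,0],"angular": [0,0,12],"grip": 40},
    {"xyz": [455,-232,0],"angular": [0,0,12.9],"grip": 40},
    {"xyz": [477,-243,0],"angular": [0,0,12.9],"grip": 40},
    {"xyz": [477,-243,20],"angular": [0,0,12.9],"grip": 40},
    {"xyz": [477,-243,40],"angular": [0,0,12.9],"grip": 40},
    {"xyz": [477,-243,60],"angular": [0,0,12.9],"grip": 40},
    {"xyz": [477,-243,60],"angular": [0,0,12.9],"grip": 40}
  ],
  "grip_force": 40
}}

```text
time: 1.6
ee_pos: [0.5546, -0.1622, 0.1495]
tcp_rot: [-3.137, 0.008, 0.097]
force: [-0.8, 0.6, -1.6]
grip_width: 0.0398
grasp_force: 0.0
```

```bash
python3 - <<'E'
from h import *
o=env.get_obs();print(o["time"],o["ee_pos"],o["tcp_rot"],o["force"],o["grip_width"],o["joint_positions"])
t=env.camera("top");s=env.camera("side")
a=np.hstack([cv2.resize(t[150:220,250:320],(400,400),interpolation=2),cv2.resize(s[110:200,220:310],(400,400),interpolation=2)])
cv2.imwrite("pics/c1.png",a)
E
```

```text
1.6 [ 0.55455684 -0.16224182  0.14949019] [-3.13651352  0.00767681  0.09713904] [-0.82621571  0.62595997 -1.59867548] 0.03975214173507596 [-4.93614808e-01  2.29330681e-01  1.64782064e+00 -6.01084307e-05
  1.27364607e+00  9.80079842e-01]
```

View pics/c1.png

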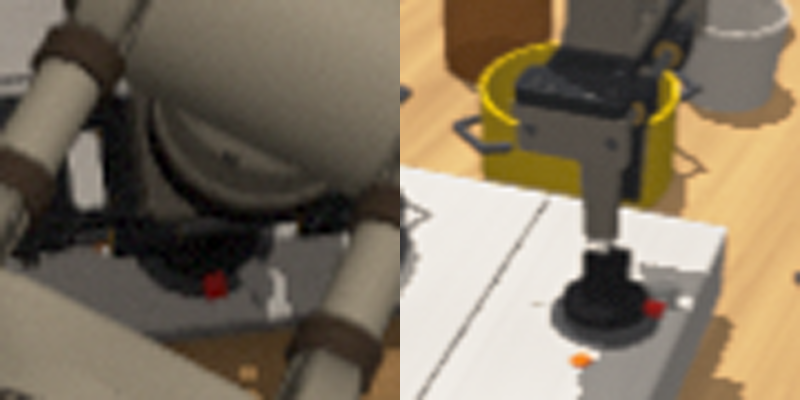

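The fingers stand over the bar in the side view (about x = 600 in the crop) and are aligned with it. Descending to grip height.

Call:
{"name": "carry_out", "arguments": {
  "steps": [
    {"xyz": [2,0,10],"angular": [0,0,0],"grip": 40},
    {"xyz": [3,0,20],"angular": [0,0,0],"grip": 40},
    {"xyz": [3,0,30],"angular": [0,0,0],"grip": 40},
    {"xyz": [3,0,38],"angular": [0,0,0],"grip": 40},
    {"xyz": [3,0,46],"angular": [0,0,0],"grip": 40},
    {"xyz": [3,0,46],"angular": [0,0,0],"grip": 40},
    {"xyz": [3,0,46],"angular": [0,0,0],"grip": 40},
    {"xyz": [3,0,46],"angular": [0,0,0],"grip": 40}
  ]
}}

```text
time: 2.37
ee_pos: [0.5607, -0.1639, 0.1089]
tcp_rot: [3.141, -0.0, 0.097]
force: [-0.3, 0.1, 0.7]
grip_width: 0.0398
grasp_force: 0.0
```

Call:
{"name": "carry_out", "arguments": {
  "steps": [
    {"xyz": [-2,0,5],"angular": [0,0,0],"grip": 40},
    {"xyz": [-2,0,9],"angular": [0,0,0],"grip": 40},
    {"xyz": [-2,0,9],"angular": [0,0,0],"grip": 40},
    {"xyz": [-2,0,9],"angular": [0,0,0],"grip": 10},
    {"xyz": [-2,0,9],"angular": [0,0,0],"grip": 10},
    {"xyz": [-2,0,9],"angular": [0,0,0],"grip": 10},
    {"xyz": [-2,0,9],"angular": [0,0,0],"grip": 10},
    {"xyz": [-2,0,9],"angular": [0,0,0],"grip": 10},
    {"xyz": [-2,0,9],"angular": [0,0,0],"grip": 10}
  ],
  "grip_force": 40
}}

```text
time: 3.12
ee_pos: [0.5586, -0.1641, 0.0998]
tcp_rot: [3.141, -0.0, 0.097]
force: [0.3, -0.2, 0.7]
grip_width: 0.0139
grasp_force: 39.9
```

Call:
{"name": "carry_out", "arguments": {
  "steps": [
    {"xyz": [0,0,2],"angular": [0,0,0],"grip": 10},
    {"xyz": [0,0,4],"angular": [0,0,0],"grip": 10},
    {"xyz": [0,0,6],"angular": [0,0,0],"grip": 10},
    {"xyz": [0,0,7.5],"angular": [0,0,0],"grip": 10},
    {"xyz": [0,0,7.5],"angular": [0,0,0],"grip": 10},
    {"xyz": [0,0,7.5],"angular": [0,0,0],"grip": 10}
  ]
}}

```text
time: 3.62
ee_pos: [0.5587, -0.1641, 0.0927]
tcp_rot: [3.141, -0.0, 0.097]
force: [-2.6, 1.7, 7.5]
grip_width: 0.0138
grasp_force: 39.9
```

Pushed 7.1 mm at 7.5 N, which matches the spring. Turning anticlockwise.

Call:
{"name": "carry_out", "arguments": {
  "steps": [
    {"xyz": [0,0,0],"angular": [0,0,-4],"grip": 10},
    {"xyz": [0,0,0],"angular": [0,0,-9],"grip": 10},
    {"xyz": [0,0,0],"angular": [0,0,-14],"grip": 10},
    {"xyz": [0,0,0],"angular": [0,0,-19],"grip": 10},
    {"xyz": [0,0,0],"angular": [0,0,-24],"grip": 10},
    {"xyz": [0,0,0],"angular": [0,0,-29],"grip": 10},
    {"xyz": [0,0,0],"angular": [0,0,-34],"grip": 10},
    {"xyz": [0,0,0],"angular": [0,0,-39],"grip": 10},
    {"xyz": [0,0,0],"angular": [0,0,-44],"grip": 10},
    {"xyz": [0,0,0],"angular": [0,0,-44],"grip": 10}
  ]
}}

```text
time: 4.45
ee_pos: [0.5589, -0.1645, 0.093]
tcp_rot: [3.14, 0.0, 0.868]
force: [-1.8, -0.3, 6.5]
grip_width: 0.0139
grasp_force: 39.9
```

Call:
{"name": "carry_out", "arguments": {
  "steps": [
    {"xyz": [0,0,0],"angular": [0,0,-4],"grip": 10},
    {"xyz": [0,0,0],"angular": [0,0,-9],"grip": 10},
    {"xyz": [0,0,0],"angular": [0,0,-14],"grip": 10},
    {"xyz": [0,0,0],"angular": [0,0,-19],"grip": 10},
    {"xyz": [0,0,0],"angular": [0,0,-24],"grip": 10},
    {"xyz": [0,0,0],"angular": [0,0,-29],"grip": 10},
    {"xyz": [0,0,0],"angular": [0,0,-34],"grip": 10},
    {"xyz": [0,0,0],"angular": [0,0,-39],"grip": 10},
    {"xyz": [0,0,0],"angular": [0,0,-44],"grip": 10},
    {"xyz": [0,0,0],"angular": [0,0,-48],"grip": 10},
    {"xyz": [0,0,0],"angular": [0,0,-48],"grip": 10},
    {"xyz": [0,0,0],"angular": [0,0,-48],"grip": 10}
  ]
}}

```text
time: 5.45
ee_pos: [0.5593, -0.1646, 0.0932]
tcp_rot: [3.14, 0.002, 1.703]
force: [-0.1, 0.6, 6.5]
grip_width: 0.0137
grasp_force: 39.9
```

```bash
python3 - <<'E'
from h import *
o=env.get_obs();print(o["time"],o["ee_pos"],o["tcp_rot"],o["force"],o["torque"],o["grip_width"])
E
```

```text
5.45 [ 0.55932361 -0.1645795   0.09317849] [3.13984604e+00 1.53486157e-03 1.70261444e+00] [-0.12770294  0.58710897  6.47009244] [-0.04513445  0.16166543  0.03478408] 0.013724752188123707
```

Turned 1.61 rad. Letting the knob rise, opening, then lifting clear.

Call:
{"name": "carry_out", "arguments": {
  "steps": [
    {"xyz": [0,0,-3],"angular": [0,0,0],"grip": 10},
    {"xyz": [0,0,-6],"angular": [0,0,0],"grip": 10},
    {"xyz": [0,0,-6],"angular": [0,0,0],"grip": 10},
    {"xyz": [0,0,-6],"angular": [0,0,0],"grip": 40},
    {"xyz": [0,0,-6],"angular": [0,0,0],"grip": 40},
    {"xyz": [0,0,-6],"angular": [0,0,0],"grip": 40},
    {"xyz": [0,0,-6],"angular": [0,0,0],"grip": 40},
    {"xyz": [0,0,-15],"angular": [0,0,0],"grip": 40},
    {"xyz": [0,0,-35],"angular": [0,0,0],"grip": 40},
    {"xyz": [0,0,-65],"angular": [0,0,0],"grip": 40},
    {"xyz": [0,0,-95],"angular": [0,0,0],"grip": 40},
    {"xyz": [0,0,-120],"angular": [0,0,0],"grip": 40},
    {"xyz": [0,0,-130],"angular": [0,0,0],"grip": 40},
    {"xyz": [0,0,-130],"angular": [0,0,0],"grip": 40},
    {"xyz": [0,0,-130],"angular": [0,0,0],"grip": 40}
  ]
}}

```text
time: 6.7
ee_pos: [0.5583, -0.1639, 0.2216]
tcp_rot: [-3.141, -0.0, 1.702]
force: [-0.3, 0.1, -0.4]
grip_width: 0.0401
grasp_force: 0.0
```

```bash
python3 - <<'E'
from h import *
o=env.get_obs();print(o["time"],o["ee_pos"],o["force"],o["grip_width"])
s=env.camera("side")
cv2.imwrite("pics/s2.png",np.hstack([cv2.resize(s[150:200,240:290],(400,400),interpolation=2),cv2.resize(s[90:290,70:270],(400,400),interpolation=2)]))
E
```

```text
6.7 [ 0.55833602 -0.16389492  0.22159596] [-0.3427445   0.09449437 -0.43337613] 0.04007296888885758
```

View pics/s2.png

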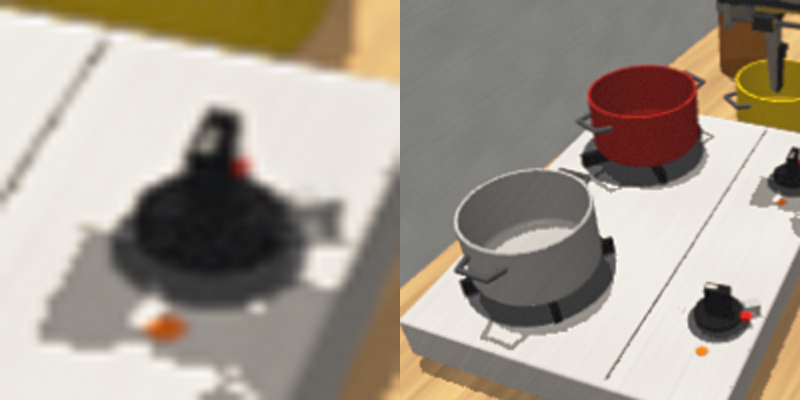

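The right knob's bar now lies across, with its red tab past the gate on the -y side, crop (240,168), and it has sprung up. The left knob and the pots have not moved. Handing in.

```bash
python3 -c "
from cell import env
print(env.job_done())"
```

```text
the job is handed in; nothing more can be done
None
```

The knob in front of the red pot's ring was pushed down, turned about 1.6 rad anticlockwise (end stop 1.7) and released; the left knob and the red pot look unmoved in the last picture, and the job is handed in (no verdict was returned).

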